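Shut down the plating supply and pull its output plug

TASK

Shut down the plating supply on the jeweller's bench: first turn the inner (fine) knob of the concentric pair anticlockwise all the way down to its zero stop, leaving the outer (coarse) ring as it is set. Then pull the flat-gripped plug out of its sprung socket and lay it in the shallow metal tray. Leave the round-gripped plug in its socket, and do not push about the jar, the bottle or the pliers.

Things in the scene. Friction and masses are not known exactly. Their poses are not given: they have to be found in the camera images.
- supply: Grey plating supply, a flat desktop instrument 250 mm wide, 170 deep, 60 thick, propped at the rear, fixed to the bench. Origin on the bench under its middle; x level to its rear, y to its left, z up. Its flat top panel leans 0.35 rad (20 degrees) towards its front: outward normal n = (-0.343, 0, 0.939), up-slope direction e = (0.939, 0, 0.343) in its frame. Plugs and knobs stand along n.
- socket_a (a point): Mouth centre, in the panel, of the square socket next to the knobs (95 mm right of them). Either plug may be in either socket. Both sockets run 34 mm straight in along -n. Two sprung noses hold each plug: after 1 to 2 mm of free play the pull along n rises to about 15 N, the detent lets go after about 7 mm of lift, and the stem is clear of the panel after 26 mm.
- socket_b (a point): Mouth centre of the other, like socket, 65 mm further to the right (supply's -y).
- fine_top (a point): Centre of the top face of the inner (fine) knob: a black fluted round knob, 28 mm diameter, from 16 mm to 47 mm above the panel, turning about n. White pointer on top. The point's z axis is n. Below it is the outer ring, 53 mm diameter, its top 14 mm above the panel.
- fine (a joint): Angle of the inner knob in rad, 0 at its zero stop (a hard stop), up to 2.6; it grows clockwise seen from above the panel, so turning down is anticlockwise. At 0 the white pointer points up-slope, to the rear. Turns with 0.03 N m of friction and stays where it is left. It starts between 1.7 and 2.5, more than one grasp can usually turn.
- coarse (a joint): Angle of the outer (coarse) ring in rad, 0 to 2.6, growing clockwise. To be left as it is. It turns easily (0.03 N m) when touched.
- coarse_mark (a point): The white mark on the top face of the outer ring, 22 mm from the knobs' axis and 14 mm above the panel.
- flat_plug: The plug to pull: black flat grip 12 mm (its x, up-slope) by 30 mm (its y) standing from 5 to 38 mm above the panel, on a flange 18 x 26 x 5 mm, with a steel stem 14 x 14 mm reaching 26 mm down into the socket (waisted to 7 mm for the detent). 45 g. Origin at the flange's underside, which lies on the panel when seated; z along n. Grip it firmly across the 12 mm.
- round_plug: The other plug, to be left: the same flange and stem, but a round grip 24 mm in diameter from 5 to 28 mm above the panel. Origin and axes as for the flat plug.
- tray: Shallow open aluminium tray, 160 (its x) x 130 (its y) x 22 mm outside, walls and floor 4 mm, fixed. Origin under its centre. It stands on the bench to one side of the supply, either left or right.
- jar_a: Amber jar, 44 mm diameter, 55 mm high, upright behind the supply; origin at its base.
- jar_b: Slim amber bottle with white cap, 40 mm diameter, 80 mm high, upright behind the tray; origin at its base.
- pliers: Small pliers with black grips, about 125 mm long, 12 mm high, lying in front of the tray; origin at the underside near the middle.
Mind the look-alikes: they are no part of the job. Leave any pink or purple look-alike of the flat_plug alone.

How it is judged:
On the way, in this order (a step that is already met when the one before it is completed fails the run):
1. inner knob turned down to its zero stop, flat plug still in its socket (value of joint fine below 0.12 rad and distance of flat_plug from where it was at the start of the episode below 0.008 m), for 0.2 s.
2. flat plug pulled clear of the panel (distance of flat_plug from where it was at the start of the episode above 0.04 m), for 0.1 s.
At the end, for the whole second after the job is handed in: The inner knob is within 0.12 rad of its zero stop; the mark on the outer ring is within 5 mm (about 0.2 rad) of where it was; the flat plug lies at rest in the tray (its origin inside the tray's walls and less than 40 mm above the tray's underside); the round plug is still in its socket (value of joint fine below 0.12 rad and distance of coarse_mark from where it was at the start of the episode below 0.005 m and x of flat_plug in the frame of tray between -0.074 and 0.074 m and y of flat_plug in the frame of tray between -0.059 and 0.059 m and z of flat_plug in the frame of tray between -0.005 and 0.04 m and linear speed of flat_plug below 0.02 m/s and distance of round_plug from where it was at the start of the episode below 0.008 m); the robot touches nothing.
It fails at once if the outer ring's mark moved more than 5 mm (about 0.2 rad) (distance of coarse_mark from where it was at the start of the episode above 0.005 m).
It fails at once if the round plug moved more than 8 mm (distance of round_plug from where it was at the start of the episode above 0.008 m).
It fails at once if jar, bottle or pliers pushed more than 30 mm (distance of any of jar_a, jar_b, pliers from where it was at the start of the episode above 0.03 m).
It also fails if it takes over 67 s, if anything falls off the work surface, if the arm or the gripper's body presses on something with over 40 N, if the wrist force passes 120 N, or if a joint passes its speed limit or range.

ROBOT

A 7-joint arm with a two-finger parallel gripper is mounted at the origin on the work surface. World frame = base frame: x ahead of the robot, y to its left, z up, the work surface at z = 0. Lengths are in m, angles in rad, forces in N, time in s.
With the tool pointing down it reaches from about 0.4 to 0.85 m from the base axis. Payload 10.4 kg.
Tool frame: the origin (TCP) lies on the centre line of the jaws, within the pads' length; the fingertips stand r.tip_extent ahead of it and the grasp point (between the pads) lies 3 mm ahead of it (r.tip_extent is the distance from the TCP to the fingertips, in m); z points along the fingers, y is the direction in which the jaws open and shut (so a half turn about z gives the same grasp; the last joint's range is limited). The gripper opens to 87 mm and grips with 3 to 60 N. Pads are 19 mm wide; open, the fingers measure 117 mm over their backs; the gripper's body (75 mm by 190 mm) begins 51 mm behind the grasp point.
Start: joints at [-1.277, 0.332, -0.065, 1.46, 0.022, 1.35, -0.088], TCP at [0.195, 0.594, 0.245] pointing down, gripper open.
Joint ranges: [-2.6, 2.6], [-0.5, 2.12], [-1.47, 1.34], [0.16, 2.42], [-1.27, 4.41], [0.06, 2.06], [-2.6, 2.6]. Speed limits (rad/s): [2.22, 2.22, 2.79, 2.79, 3.14, 3.14, 3.14].

INTERFACE

Orientations are given as a unit quaternion [x, y, z, w].
In Python, from bench import r gives the robot as it stands. The module is installed in compiled form; this text tells all that it offers.
- The arm moves only by the shell command python3 -m jog 'ROWS' [FORCE]. ROWS is JSON, a list of rows, each a list of 5 numbers: the shift along the tool's x, y, z in cm, then the turn about the tool's z in rad, then the closure, from 0 (fully open) to 1 (shut). A call has exactly 10 rows; each row shifts and turns the pose as measured when the row begins, along the tool's axes as they then stand; what a row does not reach is not made up. A row lasts 1/10 s, in which the tool goes at most 50 mm and 8.59 degrees, less where a joint would pass 70% of its speed; a pose out of reach is approached as far as the arm can. A call with a gripper value outside its range is refused whole. The fingers move at their own pace and stop on an object; FORCE is the grip in N (left out, the last holds). Time passes only in rows, so rows that do not move let the fingers close, or fill a call up. It gives the time, the measured TCP pose, the force and the opening at its end, in the units of the state.
- r.read_state(): the state, without advancing time (a new reading comes with each control period).
- r.camera(name): name is "scene" or "top" or "wrist"; returns a dict with "pixels" (400x640x3 uint8, red, green, blue), "fx", "fy", "cx", "cy" (pixels), "camera_from_world" (4x4, takes a point from world to camera coordinates). Camera axes: x right, y up, looking along -z (the intrinsics and any distortion apply to the point x, -y, -z); pixel columns grow to the right and rows downward; lengths in m; the calibration is good to about 2 mm. A picture is of the moment at which its call begins. There is no depth.
- r.close_job(): hands the job in, once; it reports no verdict.
The state is a dict: "time": time; "joint_positions": joint angles; "joint_vel": joint speeds; "joint_torque": joint torques, N m; "ee_pos": TCP position; "eef_rot": TCP orientation; "ft_force": force on the tool from outside, world axes, zero at the start; "torque": the same for the moment, N m; "width": finger opening in m.
Only numpy, scipy, OpenCV 4.12 (cv2) and the standard library are available. Lean on these libraries where they do the work, as an engineer would, in place of code of your own. Each camera call takes 0.05 s, during which the arm holds its last target. There are 200 camera calls.

## Working session

There is one attempt and no reset: what is moved stays moved. The work goes in short steps, Python scripts to look and compute and a shell command to move; the robot and the scene stay as the last step left them, time stands still between calls to the robot, and variables do not carry over. Pictures are saved under pics/ and viewed, about 8 in all and at most 12, crops included, and the job is handed in when it is done.

```bash
mkdir -p pics
cat > h.py <<'E'
import numpy as np, cv2
from bench import r
def snap(n,f):
    c=r.camera(n); cv2.imwrite('pics/'+f,c['pixels'][:,:,::-1]); np.savez('pics/'+f[:-4]+'.npz',**{k:c[k] for k in c}); return c
def load(f): return dict(np.load('pics/'+f+'.npz'))
def proj(c,p):
    q=c['camera_from_world']@np.r_[p,1]; return np.array([c['cx']+c['fx']*q[0]/-q[2], c['cy']-c['fy']*q[1]/-q[2]])
def ray(c,uv):
    T=np.linalg.inv(c['camera_from_world']); d=T[:3,:3]@np.array([(uv[0]-c['cx'])/c['fx'],-(uv[1]-c['cy'])/c['fy'],-1]); return T[:3,3],d/np.linalg.norm(d)
def onplane(c,uv,p0,n):
    o,d=ray(c,uv); return o+d*(np.dot(np.array(p0)-o,n)/np.dot(d,n))
def tri(obs):
    A=np.zeros((3,3));b=np.zeros(3)
    for c,uv in obs:
        o,d=ray(c,uv);M=np.eye(3)-np.outer(d,d);A+=M;b+=M@o
    return np.linalg.solve(A,b)
E
python3 - <<'E'
from h import *
for n in('scene','top'):
    c=snap(n,n+'0.png'); print(n,c['fx'],np.linalg.inv(c['camera_from_world']).round(3).tolist(),[k for k in c])
s=r.read_state();print(s, r.tip_extent)
E
```

```text
scene 399.14030346484657 [[0.497, -0.587, 0.639, 1.071], [0.868, 0.332, -0.37, -0.325], [0.005, 0.738, 0.674, 0.722], [0.0, 0.0, 0.0, 1.0]] ['pixels', 'fx', 'fy', 'cx', 'cy', 'camera_from_world']
top 509.74325188379646 [[-0.029, 0.998, -0.058, 0.442], [-1.0, -0.028, 0.009, -0.003], [0.007, 0.058, 0.998, 1.145], [0.0, 0.0, 0.0, 1.0]] ['pixels', 'fx', 'fy', 'cx', 'cy', 'camera_from_world']
{'time': 0.1, 'joint_positions': array([-1.27662644,  0.33278844, -0.06468612,  1.46088303,  0.0216276 ,
        1.34989328, -0.088507  ]), 'joint_vel': array([-0.00122421, -0.00069891,  0.00042459,  0.00070347,  0.00043081,
       -0.00108661,  0.0004072 ]), 'joint_torque': array([ 8.21320209e-04, -6.24544430e+01,  2.40475894e-02, -3.90715599e+01,
       -6.16144622e-02,  3.64754826e-02,  3.88605645e-05]), 'ee_pos': array([0.19460378, 0.59358698, 0.24383382]), 'eef_rot': array([ 1.57720726e-01,  9.87483552e-01, -6.35573724e-04, -5.57991681e-05]), 'ft_force': array([-0.40410664, -0.15040351,  0.40491065]), 'torque': array([-0.0013498 , -0.00462723,  0.00669269]), 'width': 0.08718567868120207} 0.022
```

View pics/top0.png

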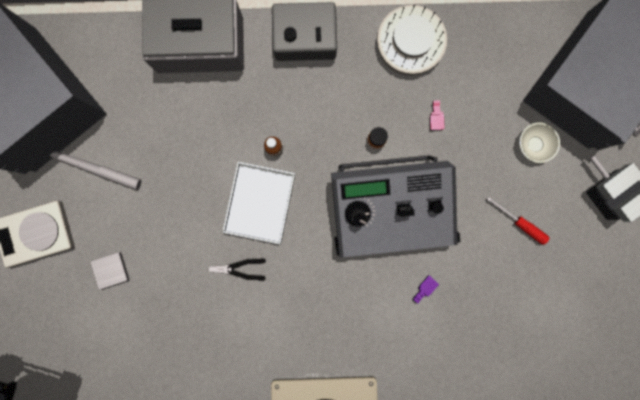

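View pics/scene0.png

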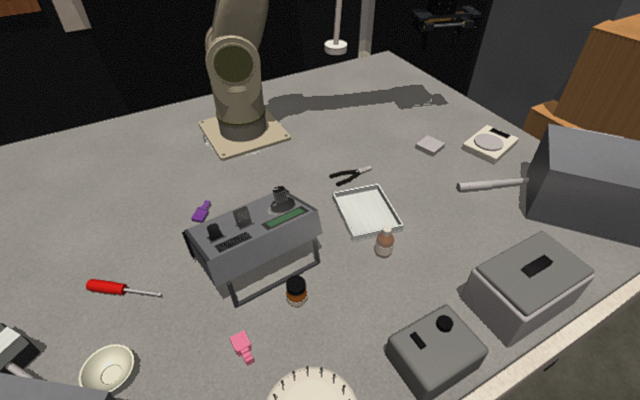

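Run:
```python
from h import *
a=cv2.imread('pics/top0.png')[150:270,320:470]; b=cv2.imread('pics/scene0.png')[175:275,175:330]
A=cv2.resize(a,(750,600),interpolation=cv2.INTER_CUBIC)[:,:]
cv2.imwrite('pics/tc.png',A)
cv2.imwrite('pics/sc.png',cv2.resize(b,(775,500),interpolation=cv2.INTER_CUBIC))
```

```text
(no output)
```

View pics/tc.png

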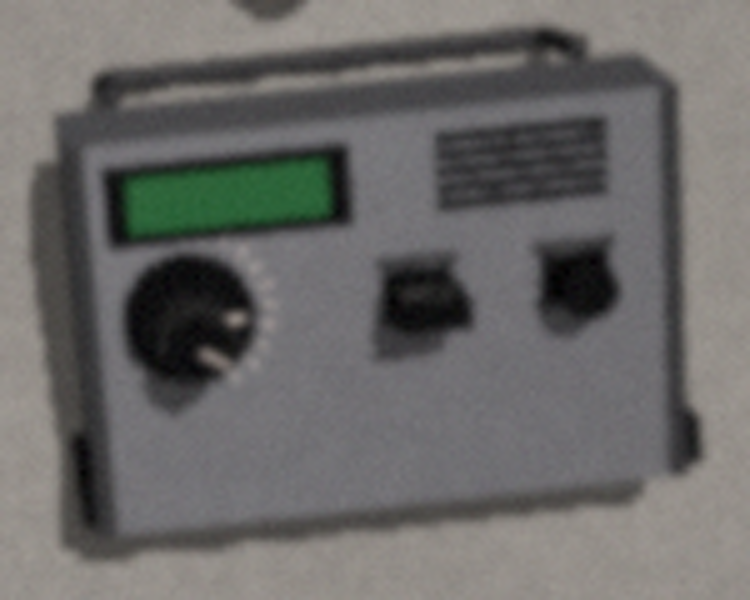

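View pics/sc.png

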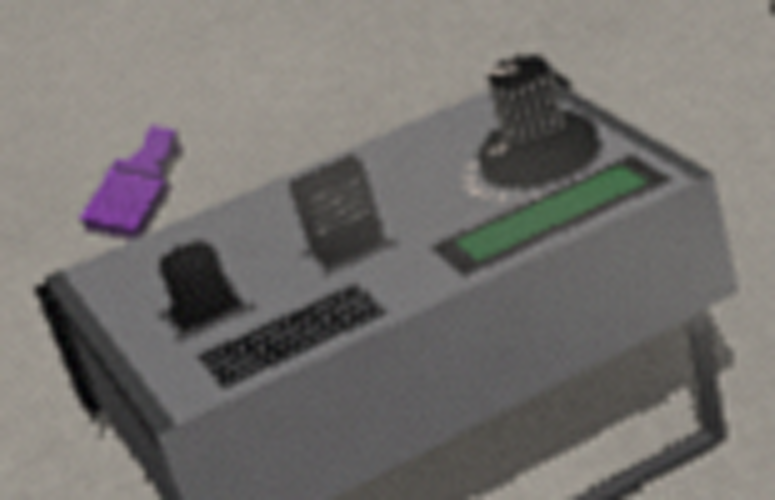

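Run:
```python
from h import *
from scipy.optimize import least_squares
t,s=load('top0'),load('scene0')
T=lambda u,v:np.array([320+u/5,150+v/5]); S=lambda u,v:np.array([175+u/5,175+v/5])
def corner(p,a,b):
    c,si=np.cos(p[3]),np.sin(p[3]); R=np.array([[c,-si,0],[si,c,0],[0,0,1]])
    return p[:3]+R@(a*np.array([.939,0,.343])+b*np.array([0,1,0]))
obs=[(t,T(80,148),.085,.125),(t,T(660,85),.085,-.125),(t,T(672,470),-.085,-.125),(t,T(110,535),-.085,.125),
(s,S(710,178),.085,.125),(s,S(165,430),.085,-.125),(s,S(60,275),-.085,-.125)]
f=lambda p:np.concatenate([proj(c,corner(p,a,b))-uv for c,uv,a,b in obs])
q=least_squares(f,[.4,-.1,.1,0.1]);print(q.x,f(q.x).reshape(-1,2).round(1).tolist())
p=q.x;c,si=np.cos(p[3]),np.sin(p[3]);n=np.array([-.343*c,-.343*si,.939])
kt=tri([(t,T(183,325)),(s,S(525,72))]);print('knobtop',kt)
fp=tri([(t,T(425,300)),(s,S(325,170))]);print('flat top',fp)
kb=onplane(s,S(540,150),p[:3]+.012*n,n);print('ring centre',kb, 'pred top',kb+.035*n)
pb=onplane(s,S(348,255),p[:3]+.003*n,n);print('flat base',pb,'pred top',pb+.035*n)
# tray corners on z=.022
for uv in((239,163),(294,171),(278,242),(224,234)):print(onplane(t,uv,[0,0,.022],[0,0,1]).round(3))
```

```text
[ 0.46549306 -0.15882903  0.0873875   0.07596446] [[-4.5, 0.2], [1.9, -0.0], [1.3, 0.4], [-3.2, -0.1], [-0.1, -0.2], [-1.1, 1.2], [-2.7, 1.1]]
knobtop [ 0.46154175 -0.07669542  0.14104559]
flat top [ 0.46900949 -0.17344864  0.13421932]
ring centre [ 0.47370158 -0.07986473  0.10533781] pred top [ 0.46173121 -0.0807758   0.13820281]
flat base [ 0.48313886 -0.17573776  0.09653874] pred top [ 0.47116848 -0.17664884  0.12940374]
[0.587 0.173 0.022]
[0.566 0.052 0.022]
[0.411 0.091 0.022]
[0.432 0.209 0.022]
```

```bash
cat >> h.py <<'E'
from scipy.spatial.transform import Rotation as Ro
def go(target,yaw=None):
    """print tool-axes shift in cm to target TCP and turn so tool y lies at yaw ccw from world y (mod pi)"""
    s=r.read_state(); R=Ro.from_quat(s['eef_rot']).as_matrix(); d=R.T@(np.array(target)-s['ee_pos'])*100
    a=np.arctan2(-R[0,1],R[1,1]); print('t',round(s['time'],2),'pos',s['ee_pos'].round(4),'shift cm',d.round(2),'jaw yaw',a.round(3),'F',s['ft_force'].round(1),'w',round(s['width'],4))
    if yaw is not None: print('turn',-((yaw-a+np.pi/2)%np.pi-np.pi/2))
E
python3 -m jog '[[-3.5,-2.5,-0.6,0,0],[-3.5,-2.5,-0.6,0,0],[-3.5,-2.5,-0.6,0,0],[-3.5,-2.5,-0.6,0,0],[-3.5,-2.5,-0.6,0,0],[-3.5,-2.5,-0.6,0,0],[-3.5,-2.5,-0.6,0,0],[-3.5,-2.5,-0.6,0,0],[-3.5,-2.5,-0.6,0,0],[-3.5,-2.5,-0.6,0,0]]'
python3 -c "
from h import *
go([.44,-.10,.28],.078)"
```

```text
time: 1.1
ee_pos: [0.453, 0.2378, 0.3009]
eef_rot: [0.152, 0.988, -0.004, -0.003]
ft_force: [0.4, 0.4, 0.1]
width: 0.087
t 1.1 pos [0.453  0.2378 0.3009] shift cm [ -8.91 -32.6    2.32] jaw yaw -0.305 F [0.4 0.4 0.1] w 0.087
turn -0.3827215332778322
```

```bash
python3 -m jog '[[-1.3,-4.6,0.3,0,0],[-1.3,-4.6,0.3,0,0],[-1.3,-4.6,0.3,0,0],[-1.3,-4.6,0.3,0,0],[-1.3,-4.6,0.3,0,0],[-1.3,-4.6,0.3,0,0],[-1.2,-4.6,0.3,0,0],[0,0,0,-0.13,0],[0,0,0,-0.13,0],[0,0,0,-0.12,0]]'
python3 -c "
from h import *
go([.4425,-.08,.25],.078)
c=snap('wrist','w1.png');print(np.linalg.inv(c['camera_from_world']).round(3).tolist())
go([.4425,-.08,.25],.078)"
```

```text
time: 2.1
ee_pos: [0.4388, -0.1183, 0.28]
eef_rot: [-0.036, 0.999, -0.003, -0.004]
ft_force: [0.0, -0.8, -0.5]
width: 0.0867
t 2.1 pos [ 0.4388 -0.1183  0.28  ] shift cm [-0.67  3.81  2.97] jaw yaw 0.072 F [ 0.  -0.8 -0.5] w 0.0867
turn -0.006021730099651457
[[-0.072, -0.967, -0.243, 0.372], [0.997, -0.071, -0.013, -0.122], [-0.005, -0.243, 0.97, 0.42], [0.0, 0.0, 0.0, 1.0]]
t 2.15 pos [ 0.4388 -0.1181  0.28  ] shift cm [-0.7   3.79  2.97] jaw yaw 0.08 F [-0.5 -0.2 -0.3] w 0.0872
turn 0.0018487477942359387
```

View pics/w1.png

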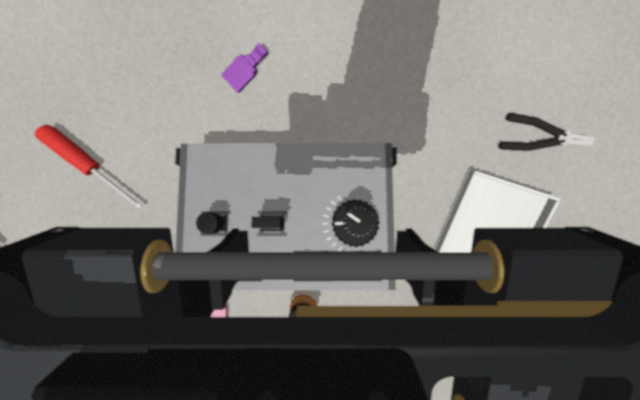

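Run:
```python
from h import *
t,s,w=load('top0'),load('scene0'),load('w1')
T=lambda u,v:np.array([320+u/5,150+v/5]); S=lambda u,v:np.array([175+u/5,175+v/5])
for nm,tu,su,wu in(('knob',T(180,325),S(523,72),(355,219)),('flat',T(427,298),S(325,168),(268,222)),('round',T(585,288),S(187,250),(209,222))):
    print(nm,tri([(s,su),(w,wu)]).round(4),tri([(t,tu),(s,su),(w,wu)]).round(4),onplane(w,wu,[0,0,.138],[0,0,1]).round(4))
a=w['pixels'][180:260,190:410,::-1]
cv2.imwrite('pics/w1c.png',cv2.resize(a,(792,288),interpolation=cv2.INTER_CUBIC))
```

```text
knob [ 0.4578 -0.0809  0.1388] [ 0.4595 -0.0785  0.1378] [ 0.4574 -0.0834  0.138 ]
flat [ 0.4677 -0.1729  0.1343] [ 0.4688 -0.1728  0.1346] [ 0.4669 -0.1705  0.138 ]
round [ 0.4755 -0.2369  0.1246] [ 0.4744 -0.2372  0.1243] [ 0.4713 -0.2299  0.138 ]
```

View pics/w1c.png

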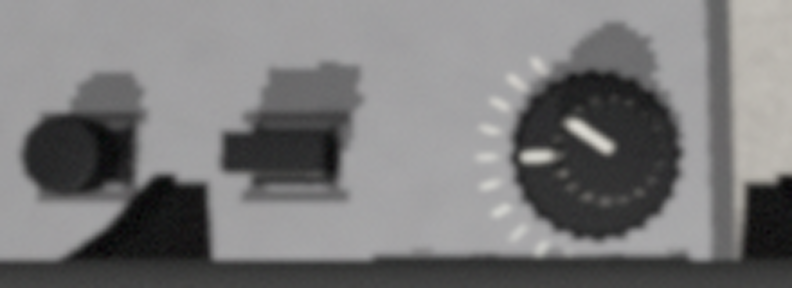

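```bash
python3 -m jog '[[-0.9,1.3,2.6,0,0],[-0.9,1.3,2.6,0,0],[-0.9,1.3,2.6,0,0],[0,0,0,0.13,0],[0,0,0,0.13,0],[0,0,0,0.13,0],[0,0,0,0.11,0],[0,0,0,0,0],[0,0,0,0,0],[0,0,0,0,0]]' 10
python3 -c "
from h import *
go([.4637,-.0777,.1405],-.42)"
```

```text
time: 3.15
ee_pos: [0.4617, -0.0744, 0.1968]
eef_rot: [0.225, 0.974, -0.004, -0.005]
ft_force: [-0.5, 0.4, -0.1]
width: 0.0869
t 3.15 pos [ 0.4617 -0.0744  0.1968] shift cm [-0.36 -0.15  5.63] jaw yaw -0.453 F [-0.5  0.4 -0.1] w 0.0869
turn -0.03306048628045066
```

```bash
python3 -m jog '[[-0.2,-0.1,1.5,0,0],[-0.1,-0.05,1.5,0,0],[0,0,1.4,0,0],[0,0,1.2,0,0],[0,0,0,0,0.6],[0,0,0,0,1],[0,0,0,0,1],[0,0,0,0,1],[0,0,0,0,1],[0,0,0,0,1]]' 10
python3 -c "
from h import *
go([.4637,-.0777,.1405],.58)"
```

```text
time: 4.15
ee_pos: [0.465, -0.0773, 0.1415]
eef_rot: [0.22, 0.975, -0.003, -0.002]
ft_force: [0.0, 0.4, -0.6]
width: 0.047
t 4.15 pos [ 0.465  -0.0773  0.1415] shift cm [ 0.1  -0.09  0.1 ] jaw yaw -0.444 F [ 0.   0.4 -0.6] w 0.047
turn -1.0239421637985435
```

```bash
python3 -m jog '[[0,0,0,0,1],[0,0,0,0,1],[0,0,0,0,1],[0,0,0,0,1],[0,0,0,-0.05,1],[0,0,0,-0.1,1],[0,0,0,-0.12,1],[0,0,0,-0.12,1],[0,0,0,-0.12,1],[0,0,0,-0.12,1]]' 10
python3 -c "
from h import *
go([.4637,-.0777,.1405],.58);print(r.read_state()['torque'])"
```

```text
time: 5.15
ee_pos: [0.4637, -0.0802, 0.1417]
eef_rot: [-0.103, 0.995, -0.004, -0.005]
ft_force: [0.4, -0.6, -1.6]
width: 0.0278
t 5.15 pos [ 0.4637 -0.0802  0.1417] shift cm [-0.05  0.25  0.12] jaw yaw 0.206 F [ 0.4 -0.6 -1.6] w 0.0278
turn -0.37409093508726055
[-0.3736532  -0.08684285 -0.13185622]
```

```bash
python3 -m jog '[[0,0,0,-0.12,1],[0,0,0,-0.12,1],[0,0,0,-0.12,1],[0,0,0,0,0.45],[0,0,0,0,0.45],[0,0,0,0,0.45],[0,0,0,0.13,0.45],[0,0,0,0.13,0.45],[0,0,0,0.13,0.45],[0,0,0,0.13,0.45]]' 10
python3 -c "
from h import *
go([.4637,-.0802,.1405],-.5);print(r.read_state()['torque'])"
```

```text
time: 6.15
ee_pos: [0.4646, -0.0787, 0.1417]
eef_rot: [-0.016, 1.0, -0.004, -0.004]
ft_force: [-0.9, -0.0, 0.6]
width: 0.0476
t 6.15 pos [ 0.4646 -0.0787  0.1417] shift cm [ 0.09 -0.14  0.13] jaw yaw 0.032 F [-0.9 -0.   0.6] w 0.0476
turn 0.5324849618698073
[0.04670666 0.00438227 0.00104582]
```

```bash
python3 -m jog '[[0,-0.1,0,0.14,0.45],[0,0,0,0.14,0.45],[0,0,0,0.14,0.45],[0,0,0,0.12,0.45],[0,0,0,0,1],[0,0,0,0,1],[0,0,0,0,1],[0,0,0,0,1],[0,0,0,-0.06,1],[0,0,0,-0.12,1]]' 10
python3 -c "
from h import *
go([.4637,-.0802,.1405],.58);print(r.read_state()['torque'])"
python3 -m jog '[[0,0,0,-0.12,1],[0,0,0,-0.12,1],[0,0,0,-0.12,1],[0,0,0,-0.12,1],[0,0,0,-0.12,1],[0,0,0,-0.12,1],[0,0,0,-0.12,1],[0,0,0,0,1],[0,0,0,0,0.45],[0,0,0,0,0.45]]' 10
python3 -c "
from h import *
go([.4637,-.0802,.1405],-.5);print(r.read_state()['torque'])"
```

```text
time: 7.15
ee_pos: [0.4641, -0.0808, 0.1421]
eef_rot: [0.175, 0.984, -0.005, -0.003]
ft_force: [-0.3, -0.4, 1.4]
width: 0.0303
t 7.15 pos [ 0.4641 -0.0808  0.1421] shift cm [0.06 0.05 0.16] jaw yaw -0.353 F [-0.3 -0.4  1.4] w 0.0303
turn -0.9326961933840421
[ 0.08448367  0.2724584  -0.06728382]
time: 8.15
ee_pos: [0.4645, -0.0791, 0.1419]
eef_rot: [-0.265, 0.964, -0.002, -0.004]
ft_force: [-0.6, -0.3, -0.4]
width: 0.0391
t 8.15 pos [ 0.4645 -0.0791  0.1419] shift cm [ 0.12 -0.05  0.15] jaw yaw 0.536 F [-0.6 -0.3 -0.4] w 0.0391
turn 1.035769440336895
[ 0.09805512  0.06626317 -0.03541273]
```

```bash
python3 -m jog '[[0,0,0,0.14,0.45],[0,0,0,0.14,0.45],[0,0,0,0.14,0.45],[0,0,0,0.14,0.45],[0,0,0,0.14,0.45],[0,0,0,0.14,0.45],[0,0,0,0.12,0.45],[0,0,0,0,1],[0,0,0,0,1],[0,0,0,0,1]]' 10
python3 -m jog '[[0,0,0,0,1],[0,0,0,0,1],[0,0,0,-0.06,1],[0,0,0,-0.1,1],[0,0,0,-0.1,1],[0,0,0,-0.1,1],[0,0,0,0,1],[0,0,0,0,1],[0,0,0,0,1],[0,0,0,0,1]]' 10
python3 -c "
from h import *
go([.4637,-.0802,.1405],.58);print(r.read_state()['torque'])"
python3 -m jog '[[0,0,0,-0.1,1],[0,0,0,-0.1,1],[0,0,0,-0.1,1],[0,0,0,-0.1,1],[0,0,0,-0.1,1],[0,0,0,0,1],[0,0,0,0,1],[0,0,0,0,1],[0,0,0,0,1],[0,0,0,0,1]]' 10
python3 -c "
from h import *
go([.4637,-.0802,.1405],.58);print(r.read_state()['torque'])"
```

```text
time: 9.15
ee_pos: [0.4647, -0.0803, 0.1422]
eef_rot: [0.235, 0.972, -0.005, -0.002]
ft_force: [-8.7, -13.2, 6.6]
width: 0.0314
time: 10.15
ee_pos: [0.4645, -0.0804, 0.1423]
eef_rot: [0.049, 0.999, -0.004, -0.003]
ft_force: [-0.4, -0.4, 0.8]
width: 0.0281
t 10.15 pos [ 0.4645 -0.0804  0.1423] shift cm [0.08 0.01 0.18] jaw yaw -0.098 F [-0.4 -0.4  0.8] w 0.0281
turn -0.6778776753449778
[-0.03325832  0.16892939  0.01981271]
time: 11.15
ee_pos: [0.4656, -0.079, 0.1423]
eef_rot: [-0.201, 0.98, -0.003, -0.003]
ft_force: [-0.5, 0.6, -0.2]
width: 0.0295
t 11.15 pos [ 0.4656 -0.079   0.1423] shift cm [ 0.22 -0.03  0.18] jaw yaw 0.405 F [-0.5  0.6 -0.2] w 0.0295
turn -0.17505853523609893
[-0.16375208  0.01285258 -0.14469136]
```

```bash
python3 -m jog '[[0,0,0,0,0.4],[0,0,0,0,0.4],[0,0,0,0,0.3],[0,0,-2,0,0.1],[0,0,-4,0,0],[0,0,-4,0.1,0],[0,0,-4,0.1,0],[0,0,0,0.1,0],[2,0,0,0,0],[0,0,0,0,0]]' 10
python3 - <<'E'
from h import *
go([.4637,-.0802,.1405],.08)
c=snap('wrist','w2.png'); k=proj(c,[.46,-.079,.138]).astype(int);print(k)
x0=max(k[0]-150,0); a=c['pixels'][k[1]-50:k[1]+50,x0:x0+200,::-1]
cv2.imwrite('pics/w2c.png',cv2.resize(a,(800,400),interpolation=cv2.INTER_CUBIC));print(x0,k[1]-50)
E
```

```text
time: 12.15
ee_pos: [0.4454, -0.0802, 0.2882]
eef_rot: [-0.045, 0.999, -0.003, -0.003]
ft_force: [-0.1, -0.1, 0.0]
width: 0.0865
t 12.15 pos [ 0.4454 -0.0802  0.2882] shift cm [-1.91 -0.08 14.76] jaw yaw 0.09 F [-0.1 -0.1  0. ] w 0.0865
turn 0.010203918585232064
[321 210]
171 160
```

View pics/w2c.png

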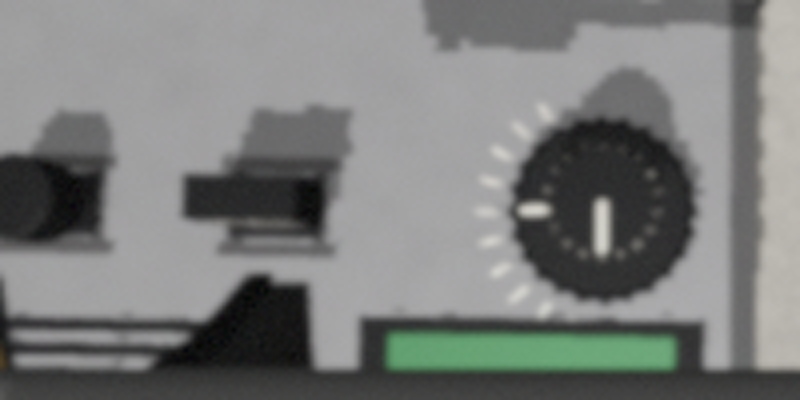

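Run:
```python
from h import *
w,s=load('w2'),load('scene0')
print(onplane(w,(230.75,209),[0,0,.131],[0,0,1]), tri([(w,(230.75,209)),(s,(175+325/5,175+168/5))]))
p=np.array([.4625,-.1725,.131]);
```

```text
[ 0.46937201 -0.17419522  0.131     ] [ 0.46795445 -0.17390572  0.13469828]
```

```bash
python3 -m jog '[[-0.7,-3.1,0,0,0.42],[-0.7,-3.1,2,0,0.42],[-0.7,-3.1,2.5,0,0.42],[0,0,2.5,0,0.42],[0,0,1.2,0,0.42],[0,0,0,0,0.42],[0,0,0,0,0.42],[0,0,0,0,0.42],[0,0,0,0,0.42],[0,0,0,0,0.42]]' 50
python3 - <<'E'
from h import *
go([.4745,-.1735,.124],.078)
E
```

```text
time: 13.2
ee_pos: [0.481, -0.171, 0.2063]
eef_rot: [-0.051, 0.999, -0.004, 0.0]
ft_force: [0.1, 0.0, 0.4]
width: 0.0505
t 13.2 pos [ 0.481  -0.171   0.2063] shift cm [ 0.68 -0.11  8.23] jaw yaw 0.101 F [0.1 0.  0.4] w 0.0505
turn 0.023063411548348345
```

```bash
python3 -m jog '[[0.6,-0.2,2,0.02,0.42],[0,0,2,0,0.42],[0,0,2,0,0.42],[0,0,1.5,0,0.42],[0,0,0.7,0,0.42],[0,0,0,0,0.42],[0,0,0,0,0.42],[0,0,0,0,0.42],[0,0,0,0,0.42],[0,0,0,0,0.42]]' 50
python3 - <<'E'
from h import *
go([.4745,-.1735,.124],.078)
E
```

```text
time: 14.2
ee_pos: [0.4797, -0.1736, 0.1281]
eef_rot: [-0.042, 0.999, -0.004, 0.006]
ft_force: [0.1, -0.2, -0.5]
width: 0.0504
t 14.2 pos [ 0.4797 -0.1736  0.1281] shift cm [0.52 0.06 0.4 ] jaw yaw 0.083 F [ 0.1 -0.2 -0.5] w 0.0504
turn 0.005007983031857899
```

```bash
python3 -m jog '[[0.5,0.05,0.4,0,0.42],[0,0,0,0,0.42],[0,0,0,0,1],[0,0,0,0,1],[0,0,0,0,1],[0,0,0,0,1],[0,0,0,0,1],[0,0,0,0,1],[0,0,0,0,1],[0,0,0,0,1]]' 50
python3 - <<'E'
from h import *
go([.4745,-.1735,.124],.078)
E
```

```text
time: 15.2
ee_pos: [0.4744, -0.1736, 0.1241]
eef_rot: [-0.042, 0.999, -0.004, 0.007]
ft_force: [0.4, 0.8, 0.2]
width: 0.0294
t 15.2 pos [ 0.4744 -0.1736  0.1241] shift cm [-0.01  0.01  0.01] jaw yaw 0.083 F [0.4 0.8 0.2] w 0.0294
turn 0.004993204722650191
```

```bash
python3 -m jog '[[0.17,0,-0.47,0,1],[0.17,0,-0.47,0,1],[0.17,0,-0.47,0,1],[0.17,0,-0.47,0,1],[0.17,0,-0.47,0,1],[0.17,0,-0.47,0,1],[0.17,0,-0.47,0,1],[0.17,0,-0.47,0,1],[0.17,0,-0.47,0,1],[0.17,0,-0.47,0,1]]' 60
python3 - <<'E'
from h import *
go([.4745,-.1735,.124],.078)
E
```

```text
time: 16.2
ee_pos: [0.4553, -0.1748, 0.1734]
eef_rot: [-0.041, 0.999, -0.004, 0.007]
ft_force: [-0.7, -0.4, 0.2]
width: 0.0295
t 16.2 pos [ 0.4553 -0.1748  0.1734] shift cm [-1.86  0.01  4.96] jaw yaw 0.083 F [-0.7 -0.4  0.2] w 0.0295
turn 0.004861757695133528
```

```bash
python3 -m jog '[[0,0,-3,0,1],[0,0,-3,0,1],[-0.8,3.8,0,0,1],[-0.8,3.8,0,0,1],[-0.8,3.8,0,0,1],[-0.8,3.8,0,0,1],[-0.8,3.8,0,0,1],[-0.8,3.8,0,0,1],[-0.8,3.8,0,0,1],[-0.6,3.8,0,0,1]]' 60
python3 - <<'E'
from h import *
go([.493,.131,.075],.078)
c=snap('scene','s2.png'); a=c['pixels'][130:270,240:440,::-1]
cv2.imwrite('pics/s2c.png',cv2.resize(a,(800,560),interpolation=cv2.INTER_CUBIC))
E
```

```text
time: 17.2
ee_pos: [0.4926, 0.1381, 0.2387]
eef_rot: [-0.035, 0.999, -0.004, 0.009]
ft_force: [0.6, -0.4, -0.1]
width: 0.0294
t 17.2 pos [0.4926 0.1381 0.2387] shift cm [ 0.31 -0.57 16.38] jaw yaw 0.069 F [ 0.6 -0.4 -0.1] w 0.0294
turn -0.00868780258280033
```

View pics/s2c.png

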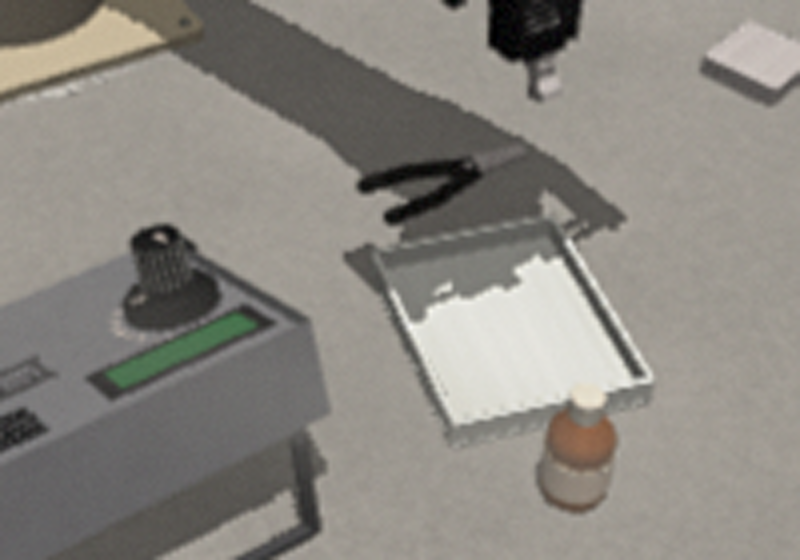

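```bash
python3 -m jog '[[0.3,-0.5,3,0,1],[0,0,3,0,1],[0,0,3,0,1],[0,0,3,0,1],[0,0,2,0,1],[0,0,1,0,1],[0,0,0.8,0,1],[0,0,0.6,0,1],[0,0,0,0,1],[0,0,0,0,1]]' 60
python3 -c "
from h import *
go([.493,.131,.066],.078)"
```

```text
time: 18.25
ee_pos: [0.4939, 0.1431, 0.0724]
eef_rot: [-0.042, 0.999, -0.002, 0.012]
ft_force: [0.6, -0.5, 0.0]
width: 0.0293
t 18.25 pos [0.4939 0.1431 0.0724] shift cm [ 0.21 -1.19  0.64] jaw yaw 0.085 F [ 0.6 -0.5  0. ] w 0.0293
turn 0.006514552581258437
```

```bash
python3 -m jog '[[0.2,-1.2,0,0,1],[0,0,0.7,0,1],[0,0,0,0,1],[0,0,0,0,0.5],[0,0,0,0,0.3],[0,0,0,0,0.2],[0,0,0,0,0.1],[0,0,0,0,0],[0,0,0,0,0],[0,0,0,0,0]]' 20
python3 -m jog '[[0,0,-1,0,0],[0,0,-2,0,0],[0,0,-3,0,0],[0,0,-4,0,0],[0,0,-4,0,0],[0,0,-4,0,0],[3,0,0,0,0],[3,0,0,0,0],[0,0,0,0,0],[0,0,0,0,0]]' 20
python3 - <<'E'
from h import *
c=snap('scene','s3.png'); a=c['pixels'][130:270,180:440,::-1]
cv2.imwrite('pics/s3c.png',cv2.resize(a,(800,431),interpolation=cv2.INTER_CUBIC));go([0,0,0])
E
```

```text
time: 19.25
ee_pos: [0.4944, 0.1304, 0.0671]
eef_rot: [-0.042, 0.999, -0.001, 0.014]
ft_force: [-0.3, 0.9, 0.4]
width: 0.0778
time: 20.25
ee_pos: [0.4279, 0.1242, 0.2601]
eef_rot: [-0.041, 0.999, -0.001, 0.016]
ft_force: [-0.4, 0.9, 0.4]
width: 0.087
t 20.3 pos [0.4281 0.1242 0.2601] shift cm [44.49 -8.83 24.62] jaw yaw 0.081 F [ 0.3 -0.8  0.3] w 0.0869
```

View pics/s3c.png

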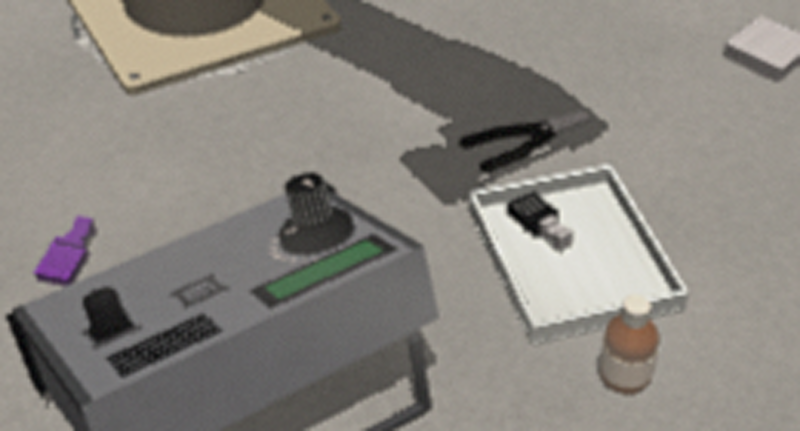

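```bash
python3 -c "
from h import *
c=load('s3'); p=onplane(c,(180+550/3.077,130+224/3.077),[0,0,.013],[0,0,1]); C=np.array([.499,.131]);x=np.array([.155,-.036+.0]);x/=np.linalg.norm(x);d=p[:2]-C
print(p,d@x,d@np.array([-x[1],x[0]])); print(r.close_job())"
```

```text
[0.47314793 0.12997611 0.013     ] -0.024950145512136968 -0.006846014241620729
the job is handed in; nothing more can be done
None
```

The inner knob is at its zero stop and the flat plug lies in the metal tray. I handed the job in at about 20 s; no verdict is reported.

- **Knob:** I turned it down in three grasps. The torque rose at the end, which suggests the stop. The close-up shows its white pointer straight up-slope, and the outer ring's mark looks the same as before.
- **Flat plug:** It was in the socket next to the knobs; I told it from the round plug by its narrow ribbed grip. The tool can only point straight down here, so I gripped it across its 30 mm sides instead of the 12 mm you advised. It came out cleanly along the panel normal without slipping.
- **Final picture:** The plug lies flat in the tray, with its origin about 25 mm and 7 mm from the tray's centre, well inside the walls. The round plug is still seated, and the bottle and pliers look unmoved. The gripper was open and about 20 cm above the tray.
- **Not checked:** The jar behind the supply was outside that last crop, but the arm did not go down near it. I did not measure the ring's mark in millimetres.

No check failed or disagreed.

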